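# Lock the rinsed strainer cup back under the coolant strainer head

### The job

The coolant strainer's cup has been rinsed and stands on the bench. Take it by its handle and bring it up into the strainer head from below, handle near the single raised mark, feeling gently and without forcing for the place where its lugs pass up through the gaps of the ring (the marks are only rough). Push it up against the sprung seal plate, turn the handle towards the double mark until it meets the stop, let the lugs down into their seats and leave the cup hanging there locked, with the other things on the bench undisturbed.

Things in the scene. Friction and masses are not known exactly. Their poses are not given: they have to be found in the camera images.
- strainer_head: Fixed C-shaped stand: grey base plate 215x120x12 mm, column 112 mm behind (+x of) the head's axis, short arm, and a round aluminium head, diameter 101 mm, whose mouth opens straight down 200 mm above the bench, top at 255 mm; a copper pipe runs from its top straight back at 278 mm. Origin on the bench, on the head's vertical axis; z up, -x is the side of the double mark.
- head_mouth (a point): Centre of the mouth, on the axis, in the plane of the underside of the steel bayonet ring inside it (ledges of inner radius 32 mm, three gaps 120 deg apart, each 20 deg or 11.5 mm wide). Axes as strainer_head. A locked cup has its cup_axis point 8.5 mm above this point.
- mark_fit (a point): Single raised rib on the skirt, seen from the axis 128 deg counter-clockwise (from above) from +x: the handle points about there when the cup goes in. The ring is screwed in and its true clocking is unknown: gaps, seats and stops lie together up to 19 deg either way of the marks. A stop prevents turning from here the wrong way (clockwise seen from above).
- mark_lock (a point): Double raised rib on the skirt on the head's -x side: the locked handle points about there (up to 19 deg off, with the ring). From the gap the cup turns counter-clockwise seen from above. Ledge top over ring underside, by deg from mid-gap: 7 mm at 10-16, ramp to 9.5 at 38, crest to 44, then a seat sunk to 5 mm (to 60, so a lug has 2 deg play about 52), end stop at 60.5.
- seal_rest (a point): Centre of the underside of the sprung seal plate inside the head, at rest: 15.5 mm above head_mouth. The cup's rim meets it when the cup is 2 mm below its seated height; it then pushes down 1.0 N, 1.3 N when seated, 2.0 N with the lugs level with the crest, and goes solid (2.5 N) 8 mm above seated height. Smooth wet steel; the lugs take up to 60 N (about 20 N on the handle in turning).
- cup_axis (a point): The cup: loose, steel, 0.20 kg (+-20 %), 76 mm high, stands upright; body diameter 67 mm to 48 mm up, then a neck 60 mm with bevelled rim; 3 round lugs 7 mm thick reach to radius 38.5 mm, 120 deg apart, one right above the handle. This point: on the axis, mid-height of the lugs, 67 mm above the underside, 9 mm below the rim. z up, handle along -x; locked, x agrees with the head's +-21 deg.
- cup_grip (a point): Centre of the cup's black handle grip: a bar 64 mm long (radially), 16 mm wide, 30 mm high with flat sides, 98 mm from the cup's axis on its -x side and 23 mm lower than cup_axis (44 mm above the underside). Axes as cup_axis.
- powder_pot: Bystander: lidded pot 56 mm across, 52 mm high; origin at its underside.
- wax_bar_white: Bystander: whitish bar of polishing compound 72 x 32 x 26 mm; origin at its underside.
- bob: Bystander: small felt bob on a spindle, 62 x 21 mm, lying; origin at its underside.
- spanner: Bystander: flat spanner 167 mm long near the front edge; origin at its underside.
- dop_stick_0: Bystander: wooden stick 137 mm long, 13 mm thick, lying; origin at its underside.
- dop_stick_1: Bystander: second such stick, 140 mm; origin at its underside.
- sand_pad: Bystander: abrasive pad 55 x 36 x 14 mm; origin at its underside.

How it is judged:
By the outcome, as a careful person would: the job done as asked, in the order asked, and still so for the second after the job is handed in, with the robot touching nothing.
It also fails if it takes over 72 s, if anything falls off the work surface, if the arm or the gripper's body presses on something with over 40 N, if the wrist force passes 120 N, or if a joint passes its speed limit or range.

### The arm

A 7-joint arm with a two-finger parallel gripper is mounted at the origin on a cart in front of the work surface, level with it; the furniture and walls round the work are solid. World frame = base frame: x ahead of the robot, y to its left, z up, the work surface at z = 0. Lengths are in mm, angles in rad, forces in N, time in s.
With the tool pointing down it reaches from about 425 to 1025 mm from the base axis. Payload 9.4 kg.
Tool frame: the origin (TCP) lies between the finger pads; the fingertips stand 17 mm ahead of it and the grasp point (between the pads) lies 2 mm behind it; x points along the fingers, z is the direction in which the jaws open and shut, and the axes are right-handed (so a half turn about x gives the same grasp; the last joint's range is limited). The gripper opens to 85 mm and grips with 20 to 120 N. Pads are 22 mm wide; open, the fingers measure 114 mm over their backs; the gripper's body (76 mm by 85 mm) begins 54 mm behind the grasp point. The pads swing forward as they close: fully open they stand 13 mm farther back than shut.
Start: joints at [1.08, 0.599, -0.003, 1.599, 0.002, 0.943, -0.08], TCP at [291.508, -663.813, 248.275] pointing down, gripper open.
Joint ranges: [-2.57, 2.57], [-0.35, 1.97], [-1.29, 1.29], [0.11, 2.56], [-1.05, 4.19], [0.11, 1.86], [-2.63, 2.63]. Speed limits (rad/s): [2.22, 2.22, 3.01, 3.01, 3.14, 3.14, 3.14].

### API

Orientations are given as a unit quaternion [x, y, z, w].
In Python, from rig import ctrl gives the robot as it stands. The module is installed in compiled form; this text tells all that it offers.
- The arm moves only by the tool servo_tool, never from a script. Its argument "plan" is a list of rows, each an object of numbers: "x", "y", "z": the shift along the tool's x, y, z in cm; "yaw": the turn about the tool's x in degrees. A call has exactly 10 rows; each row is the pose to reach, as a shift and turn from the pose commanded when the call began, along the tool's axes at that moment; what a row does not reach only later rows make up. A row lasts 1/12 s, in which the tool goes at most 41.7 mm and 7.16 degrees, less where a joint would pass 70% of its speed; a pose out of reach is approached as far as the arm can. A call with a gripper value outside its range is refused whole. "fingers" is the gripper command: -1 is fully open, 1 is shut, values between are in proportion, set as the call begins (left out, the last holds). The fingers move at their own pace and stop on an object; "force" is the grip in N (left out, the last holds). Time passes only in rows, so rows that repeat a pose let the fingers close, or fill a call up. It gives the time, the measured TCP pose, the force and the opening at its end, in the units of the state.
- ctrl.observe(): the state, without advancing time (a new reading comes with each control period).
- ctrl.capture(name): name is "side" or "top" or "wrist"; returns a dict with "frame" (480x640x3 uint8, red, green, blue), "range_z" (480x640 float32, mm along the optical axis (not along the pixel's ray), 0 where there is no reading), "vfov" (degrees; the focal length in pixels is half the picture's height over the tangent of half this angle, whatever the lens; pixels are square), "cx", "cy" (the principal point, pixels), "R" (3x3) and "t" (3): a world point X has camera coordinates R X + t. Camera axes: x right, y down, z forward; pixel columns grow to the right and rows downward; lengths in mm; the calibration is good to about 2 mm. A picture is of the moment at which its call begins.
- ctrl.close_job(): hands the job in, once; it reports no verdict.
The state is a dict: "t": time; "joint_positions": joint angles; "dq": joint speeds; "joint_efforts": joint torques, N m; "position": TCP position; "ee_rot": TCP orientation; "contact_force": force on the tool from outside, world axes, zero at the start; "wrist_torque": the same for the moment, N m; "finger_gap": finger opening in mm.
Only numpy, scipy, OpenCV 4.12 (cv2) and the standard library are available. Lean on these libraries where they do the work, as an engineer would, in place of code of your own. Each camera call takes 0.05 s, during which the arm holds its last target. There are 200 camera calls.

## Working session

There is one attempt and no reset: what is moved stays moved. The work goes in short steps, Python scripts to look and compute and a tool call to move; the robot and the scene stay as the last step left them, time stands still between calls to the robot, and variables do not carry over. Pictures are saved under pics/ and viewed, about 8 in all and at most 12, crops included, and the job is handed in when it is done.

Besides the shell and the picture viewer there is one more tool, called as name([rows], argument=value, ...), one row to a line, values as JSON. servo_tool: Moves the arm, as the interface text tells. Its arguments: {"type":"object","properties":{"plan":{"type":"array","items":{"type":"object","properties":{"x":{"type":"number"},"y":{"type":"number"},"z":{"type":"number"},"yaw":{"type":"number"}}}},"fingers":{"type":"number"},"force":{"type":"number"}},"required":["plan"]}

```bash
mkdir -p pics
cat > h.py <<'E'
import numpy as np, cv2
from rig import ctrl
def cap(n):
    c=ctrl.capture(n); c['f']=240/np.tan(np.radians(c['vfov'])/2); c['R']=np.array(c['R']); c['t']=np.array(c['t']); return c
def pts(c):
    v,u=np.mgrid[0:480,0:640]; z=c['range_z']
    P=np.stack([(u-c['cx'])/c['f']*z,(v-c['cy'])/c['f']*z,z],-1)
    return (P-c['t'])@c['R']
def proj(c,X):
    p=c['R']@np.array(X,float)+c['t']; return c['f']*p[0]/p[2]+c['cx'],c['f']*p[1]/p[2]+c['cy']
def save(c,n): cv2.imwrite('pics/'+n,c['frame'][:,:,::-1])
E
python3 - <<'E'
from h import *
s=ctrl.observe(); print(s)
for n in('top','side'):
    c=cap(n); save(c,n+'0.png'); np.savez(n+'0.npz',P=pts(c),f=c['frame']); print(n,c['vfov'],c['cx'],c['cy'],-c['R'].T@c['t'],c['R'])
E
```

```text
{'t': 0.0, 'joint_positions': array([ 1.08029197,  0.60014648, -0.00253854,  1.6001352 ,  0.00180101,
        0.94290172, -0.07982045]), 'dq': array([-2.19885845e-04, -8.99219746e-04, -7.14096875e-04,  1.43127957e-04,
        9.26789128e-05, -1.13514076e-03,  3.56901173e-04]), 'joint_efforts': array([-1.87442885e-03, -7.76469326e+01,  1.56406101e+00, -2.58013952e+01,
        1.22855965e-02,  8.99223407e-03,  6.38767597e-05]), 'position': array([ 291.32206034, -663.40358632,  247.39968056]), 'ee_rot': array([ 0.38687273,  0.59255407, -0.3863493 ,  0.59156013]), 'contact_force': array([ 0.98155323, -0.01262436, -0.08711916]), 'wrist_torque': array([-0.00791319, -0.00953393, -0.00891767]), 'finger_gap': 85.1726085884039}
top 49.88513714876742 323.78881537853533 236.2510691836987 [ 364.00269742  -47.07740585 1150.15803046] [[ 0.00634036 -0.99992661 -0.01032384]
 [-0.98764097 -0.00464496 -0.15666441]
 [ 0.15660495  0.01118956 -0.98759794]]
side 57.32787763405199 314.5806424532573 243.32793883687432 [ 95.60699301 768.06951721 678.50638063] [[-0.89102824 -0.45374271  0.01364639]
 [-0.24026987  0.44589331 -0.8622352 ]
 [ 0.38514811 -0.77155473 -0.50632424]]
```

View pics/top0.png

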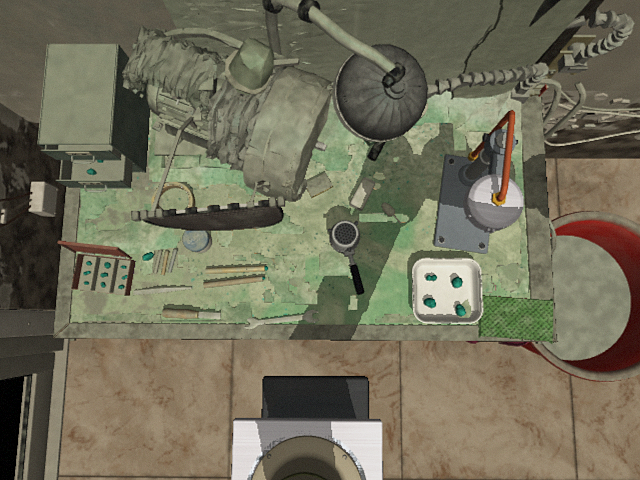

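View pics/side0.png

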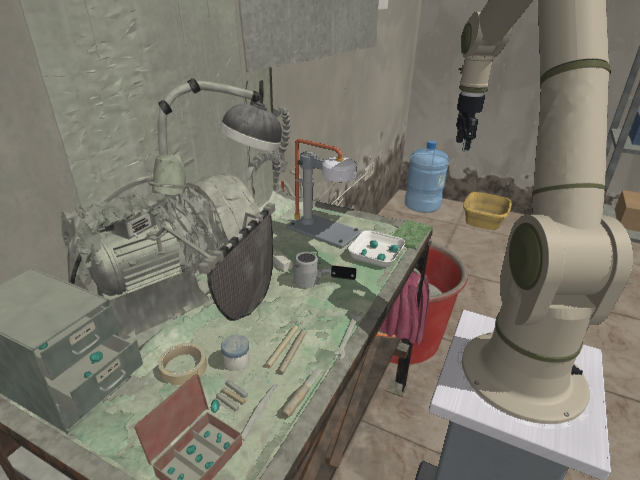

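The top view shows the cup at about (344,233) with its black handle running to (358,290), and the head disc at about (495,203) over its grey base. The side view shows the same cup at (305,268) and head at (338,170).

Run:
```python
from h import *
d=np.load('top0.npz');P=d['P'];f=d['f'].astype(int)
def box(u0,u1,v0,v1):
    m=np.zeros((480,640),bool);m[v0:v1,u0:u1]=1;return m
def fit(p):
    A=np.c_[2*p[:,:2],np.ones(len(p))];s=np.linalg.lstsq(A,(p[:,:2]**2).sum(1),rcond=None)[0];return s[:2],np.sqrt(s[2]+s[0]**2+s[1]**2)
z=P[...,2]
print('table',np.median(z[box(300,320,240,280)]))
# handle
g=box(335,375,245,300)&(f.max(2)<60)&(z>35)&(z<80); p=P[g]; print('handle n',g.sum(),'z',np.median(p[:,2]))
h=p[np.abs(p[:,2]-59)<8][:,:2]; r=cv2.minAreaRect(h.astype(np.float32)); print(r, h.mean(0))
# cup
g=box(325,365,215,255)&(z>60)&(z<90); p=P[g]; print('cup',g.sum(),np.percentile(p[:,2],[5,50,95]),cv2.minEnclosingCircle(p[:,:2].astype(np.float32)))
# head top
g=box(460,535,165,240)&(z>248)&(z<264); p=P[g]; print('head',g.sum(),np.median(p[:,2]),cv2.minEnclosingCircle(p[:,:2].astype(np.float32)))
g=box(430,520,150,260)&(z>6)&(z<18); p=P[g]; print('base',g.sum(),np.median(p[:,2]),cv2.minAreaRect(p[:,:2].astype(np.float32)))
d2=np.load('side0.npz');P2=d2['P'];z2=P2[...,2]
g=box(290,325,245,292)&(z2>60)&(z2<90);p=P2[g];print('cup side',g.sum(),np.percentile(p[:,2],[5,50,95]),cv2.minEnclosingCircle(p[:,:2].astype(np.float32)))
g=box(310,362,150,190)&(z2>195)&(z2<264); p=P2[g]; print('head side',g.sum(),p.min(0),p.max(0))
f2=d2['f'].astype(int)
g=box(325,362,260,285)&(f2.max(2)<60)&(z2>20)&(z2<75);p=P2[g];print('handle side',g.sum(),p.min(0),p.max(0),np.median(p,0),cv2.minAreaRect(p[:,:2].astype(np.float32)))
for nm,D in(('top',d),('side',d2)):
    im=D['f'][:,:,::-1]
    a=im[130:270,420:560] if nm=='top' else im[120:300,250:430]
    cv2.imwrite('pics/c_%s.png'%nm,cv2.resize(a,None,fx=4,fy=4,interpolation=cv2.INTER_CUBIC)[:600,:800])
```

```text
table -0.45958824268190157
handle n 259 z 57.64113725452192
((464.0599060058594, -99.212158203125), (100.70732116699219, 15.95490837097168), 15.74013900756836) [ 446.37422877 -104.42720663]
cup 664 [68.58732563 73.90060672 77.14798467] ((540.7525634765625, -78.41447448730469), 37.717063903808594)
head 211 250.1607233902038 ((569.5940551757812, -342.9649963378906), 36.97473907470703)
base 3069 11.228398321625148 ((630.3807983398438, -378.52166748046875), (194.9824981689453, 242.015625), 87.74931335449219)
cup side 331 [62.45207768 72.9474182  76.06157941] ((538.9926147460938, -74.15277862548828), 35.44404983520508)
head side 954 [ 522.05091839 -386.55797323  195.43536721] [ 688.64327752 -290.90161352  263.86821736]
handle side 279 [ 415.18894841 -115.49785613   28.9389548 ] [477.14241654 -85.93658509  60.6729923 ] [445.04042909 -97.66727566  48.86947375] ((446.46478271484375, -101.42943572998047), (63.1587028503418, 19.28525161743164), 13.415579795837402)
```

Run:
```python
from h import *
d=np.load('top0.npz');P=d['P'];z=P[...,2]
for lo,hi in((195,215),(215,235),(235,250),(250,262),(262,300)):
    m=np.zeros((480,640),bool);m[120:250,440:550]=1;m&=(z>lo)&(z<hi);print(lo,m.sum(),P[m].min(0) if m.any() else'',P[m].max(0) if m.any() else '')
m=np.zeros((480,640),np.uint8);m[130:260,425:530]=1;m&=((z>5)&(z<17)).astype(np.uint8)
m=cv2.morphologyEx(m,cv2.MORPH_OPEN,np.ones((5,5)));n,l,s,c=cv2.connectedComponentsWithStats(m);k=1+s[1:,4].argmax()
p=P[l==k];print(s[k],cv2.minAreaRect(p[:,:2].astype(np.float32)),cv2.boxPoints(cv2.minAreaRect(p[:,:2].astype(np.float32))))
d2=np.load('side0.npz');P2=d2['P'];z2=P2[...,2]
m=np.zeros((480,640),bool);m[140:200,300:370]=1
for D,Q,mm in(('top',P,None),('side',P2,m)):
    if mm is None: mm=np.zeros((480,640),bool);mm[165:240,462:530]=1
    for lo,hi in((200,225),(225,248),(200,258)):
        q=Q[mm&(Q[...,2]>lo)&(Q[...,2]<hi)&(Q[...,0]<640)]
        if len(q)<10: print(D,lo,len(q));continue
        A=np.c_[2*q[:,:2],np.ones(len(q))];s=np.linalg.lstsq(A,(q[:,:2]**2).sum(1),rcond=None)[0]
        print(D,lo,hi,len(q),s[:2],np.sqrt(s[2]+s[:2]@s[:2]),q.min(0),q.max(0))
```

```text
195 189 [ 520.99066251 -373.46901038  195.12211856] [ 733.10705912 -295.65621802  214.9745819 ]
215 615 [ 521.17875698 -396.64687772  215.06376295] [ 731.5994124  -294.83609017  234.99010079]
235 2530 [ 525.40821299 -396.58627751  235.01199498] [ 728.240478   -296.35839372  249.99594192]
250 112 [ 558.67515695 -371.39434099  250.02600466] [ 721.89564938 -314.24006025  261.85278689]
262 589 [ 568.89983527 -371.6664752   262.18757571] [ 711.94939947 -340.38938236  286.7643011 ]
[ 434  155   55   98 2771] ((623.0447387695312, -352.14459228515625), (118.9965591430664, 216.1410369873047), 81.37602233886719) [[ 507.27438 -394.76508]
 [ 720.9717  -427.17523]
 [ 738.81506 -309.5241 ]
 [ 525.1178  -277.11395]]
top 200 225 232 [ 578.15891154 -350.86860996] 55.19034188739589 [ 520.99066251 -363.32685904  200.57691606] [ 639.9102678 -295.6353097  224.9570652]
top 225 248 2190 [ 577.04226388 -344.6745715 ] 39.07232266492373 [ 521.56320642 -396.64687772  225.02081974] [ 639.7431554  -294.83609017  247.97471156]
top 200 258 2624 [ 576.04444369 -342.96914016] 38.7151004138574 [ 520.99066251 -396.64687772  200.57691606] [ 639.9102678  -294.83609017  257.89876081]
side 200 225 291 [ 577.89929504 -349.32377025] 54.250745430533314 [ 522.05091839 -362.80049348  200.31466202] [ 639.74297312 -290.90161352  224.94832525]
side 225 248 469 [ 576.85353279 -338.28723184] 39.769921041940734 [ 522.98200155 -386.55797323  225.08680283] [ 639.89619574 -291.10160613  247.98325527]
side 200 258 795 [ 575.83204028 -336.33671813] 40.406627755719775 [ 522.05091839 -386.55797323  200.31466202] [ 639.89619574 -290.90161352  257.88780936]
```

View pics/c_top.png

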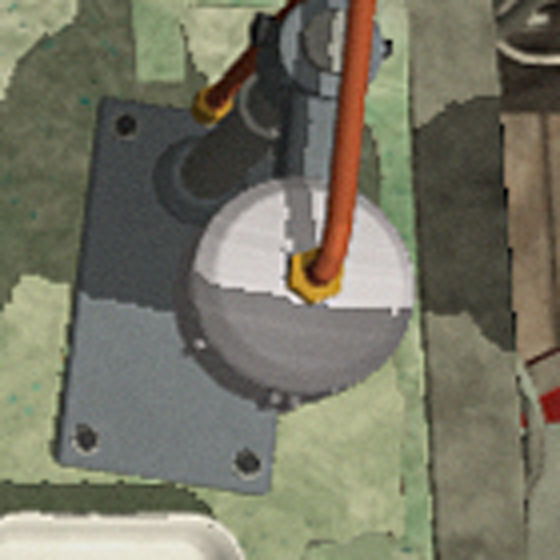

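View pics/c_side.png

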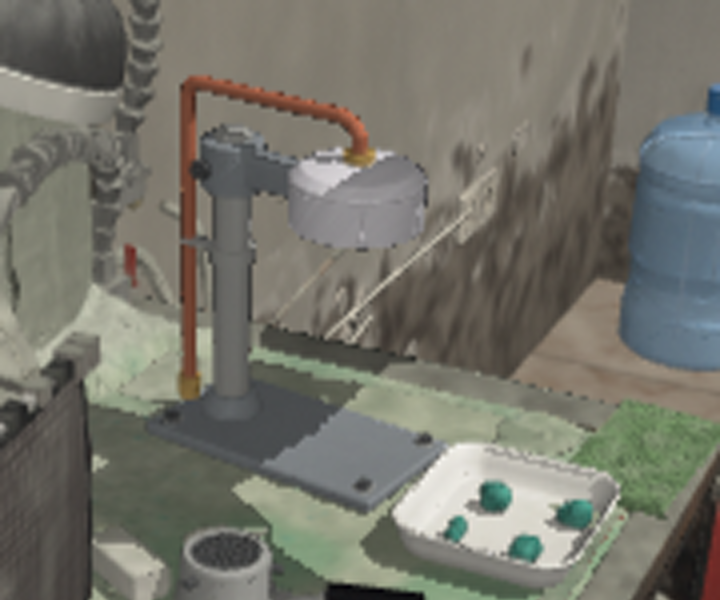

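The top crop (4×, origin (420,130)) shows the head disc centred near crop (300,290). Two ribs are on the skirt at crop (200,345) and (277,400). The base plate's long side is tilted about -8.6°. The side crop shows a clear space under the head.

```bash
cat >> h.py <<'E'
from scipy.spatial.transform import Rotation as Ro
from scipy.optimize import least_squares
def togo(X,psi=None,start=None):
    """shift (cm, tool axes) and yaw (deg) from measured/commanded pose to TCP X with jaw axis (mod 180) along psi deg"""
    s=ctrl.observe(); R=Ro.from_quat(s['ee_rot']).as_matrix()
    p=np.array(s['position'] if start is None else start)
    sh=R.T@(np.array(X,float)-p)/10
    a=np.degrees(np.arctan2(R[1,2],R[0,2])); y=None
    if psi is not None: y=-((psi-a+90)%180-90)
    print('shift',sh.round(2),'yaw',y,'jaw now',round(a,2),'down',R[:,0].round(3)); return sh,y
E
python3 - <<'E'
from h import *
print(Ro.from_quat(ctrl.observe()['ee_rot']).as_matrix().round(3))
togo([434,-106,130],105.7,[291.5,-663.8,248.3])
# fixed-radius head fits (skirt points, vertical wall)
for n,b in(('top0',(165,240,462,530)),('side0',(140,200,300,370))):
    P=np.load(n+'.npz')['P'];m=np.zeros((480,640),bool);m[b[0]:b[1],b[2]:b[3]]=1
    q=P[m&(P[...,2]>203)&(P[...,2]<232)];q=q[q[:,0]<630][:,:2]
    r=least_squares(lambda c:np.hypot(*(q-c).T)-50.5,[572,-346],loss='soft_l1').x;e=np.hypot(*(q-r).T)-50.5
    print(n,len(q),r,np.abs(e).mean())
P=np.load('top0.npz')['P'];m=np.zeros((480,640),bool);m[165:240,462:530]=1
q=P[m&(P[...,2]>235)&(P[...,2]<260)][:,:2].astype(np.float32);q=q[q[:,0]<600];print(q.min(0),q.max(0))
E
```

```text
[[-0.001  0.916  0.402]
 [ 0.001  0.402 -0.916]
 [-1.    -0.    -0.001]]
shift [ 11.89  35.48 -45.32] yaw 8.010714632352574 jaw now -66.29 down [-0.001  0.001 -1.   ]
top0 298 [ 575.43472385 -346.58053227] 0.9406255545735623
side0 334 [ 576.2466978  -345.55477738] 1.7106006645245273
[ 525.4082  -396.58627] [ 599.9629 -296.3584]
```

servo_tool([
  {"x":4,"y":35.5,"z":-45.3,"yaw":-70},
  {"x":4,"y":35.5,"z":-45.3,"yaw":-70},
  {"x":4,"y":35.5,"z":-45.3,"yaw":-70},
  {"x":4,"y":35.5,"z":-45.3,"yaw":-70},
  {"x":4,"y":35.5,"z":-45.3,"yaw":-70},
  {"x":4,"y":35.5,"z":-45.3,"yaw":-70},
  {"x":4,"y":35.5,"z":-45.3,"yaw":-70},
  {"x":4,"y":35.5,"z":-45.3,"yaw":-70},
  {"x":4,"y":35.5,"z":-45.3,"yaw":-70},
  {"x":4,"y":35.5,"z":-45.3,"yaw":-70},
], fingers=-1, force=100)

```text
t: 0.93
position: [394.6, -259.3, 219.3]
ee_rot: [-0.025, 0.707, 0.025, 0.707]
contact_force: [0.7, -0.6, -0.5]
finger_gap: 85.1
```

Run:
```python
from h import *
s=ctrl.observe();print(s['t'],s['position'],s['joint_positions'].round(2));togo([434,-106,130],105.7)
```

```text
0.9333 [ 394.55161971 -259.33789566  219.28399841] [ 0.75  0.36 -0.38  2.18  0.23  0.64  0.28]
shift [ 8.93 15.02  5.02] yaw 78.36050457211891 jaw now 4.06 down [-0. -0. -1.]
```

servo_tool([
  {"x":4,"y":15,"z":5,"yaw":-71},
  {"x":4,"y":15,"z":5,"yaw":-71},
  {"x":4,"y":15,"z":5,"yaw":-71},
  {"x":4,"y":15,"z":5,"yaw":-71},
  {"x":4,"y":15,"z":5,"yaw":-71},
  {"x":4,"y":15,"z":5,"yaw":-71},
  {"x":8,"y":15,"z":5,"yaw":-71},
  {"x":8,"y":15,"z":5,"yaw":-71},
  {"x":8,"y":15,"z":5,"yaw":-71},
  {"x":8,"y":15,"z":5,"yaw":-71},
])

```text
t: 1.77
position: [434.6, -108.0, 138.6]
ee_rot: [-0.43, 0.561, 0.432, 0.56]
contact_force: [-0.7, 0.6, 1.0]
finger_gap: 85.7
```

servo_tool([
  {"yaw":-7},
  {"yaw":-14},
  {"yaw":-21},
  {"yaw":-28},
  {"yaw":-30.6},
  {"yaw":-30.6},
  {"yaw":-30.6},
  {"yaw":-30.6},
  {"yaw":-30.6},
  {"yaw":-30.6},
])

```text
$.plan[0]: bad value
```

Run:
```python
from h import *
s=ctrl.observe();print(s['t'],s['position'],s['joint_positions'].round(2));togo([434,-106,42],105.7)
c=cap('wrist');save(c,'w1.png');P=pts(c);z=P[...,2];g=(c['frame'].max(2)<70)&(z>48)&(z<66)
p=P[g];p=p[(abs(p[:,0]-446)<60)&(abs(p[:,1]+103)<50)]
print(len(p),np.median(p[:,2]),cv2.minAreaRect(p[:,:2].astype(np.float32)))
g=(z>72)&(z<80);p=P[g];p=p[(abs(p[:,0]-540)<50)&(abs(p[:,1]+77)<50)];print(len(p),cv2.minEnclosingCircle(p[:,:2].astype(np.float32)) if len(p) else'')
```

```text
1.7667 [ 434.55703682 -107.95659033  138.57941962] [ 0.56  0.52 -0.62  2.29  0.65  0.5   0.74]
shift [9.66 0.09 0.17] yaw -30.59065195712482 jaw now 75.11 down [-0.002  0.001 -1.   ]
3332 59.09080793807671 ((447.3448486328125, -104.07733154296875), (63.249019622802734, 16.11048126220703), 15.606216430664062)
5787 ((538.7109985351562, -83.21133422851562), 31.425199508666992)
```

View pics/w1.png

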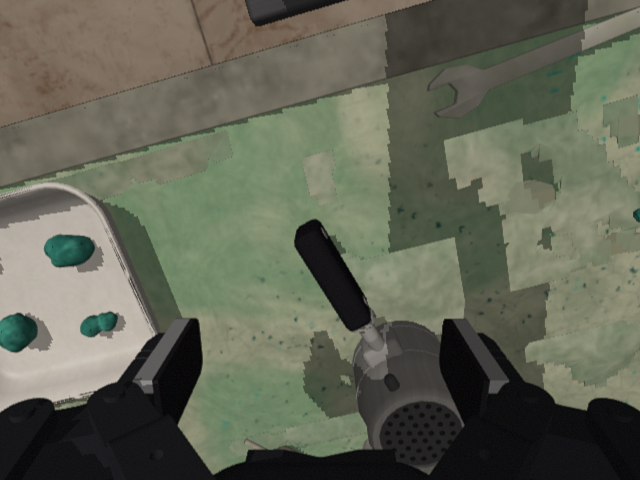

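The wrist view shows the black grip from (310,230) to (360,325), with the cup below it. The tray is on the left and well clear.

servo_tool([
  {"x":0,"y":0,"z":0,"yaw":-7},
  {"x":0,"y":0,"z":0,"yaw":-14},
  {"x":0,"y":0,"z":0,"yaw":-21},
  {"x":0,"y":0,"z":0,"yaw":-28},
  {"x":0,"y":0,"z":0,"yaw":-30.6},
  {"x":0,"y":0,"z":0,"yaw":-30.6},
  {"x":0,"y":0,"z":0,"yaw":-30.6},
  {"x":0,"y":0,"z":0,"yaw":-30.6},
  {"x":0,"y":0,"z":0,"yaw":-30.6},
  {"x":0,"y":0,"z":0,"yaw":-30.6},
])

```text
t: 2.65
position: [434.9, -108.2, 139.4]
ee_rot: [0.562, -0.429, -0.562, -0.429]
contact_force: [-0.1, -0.1, -0.5]
finger_gap: 85.4
```

Run:
```python
from h import *
s=ctrl.observe();print(s['t'],s['position'],s['contact_force'],s['joint_positions'].round(2));togo([435.2,-107.2,42],105.7)
```

```text
2.65 [ 434.90738181 -108.18862003  139.44303112] [-0.08178288 -0.11230849 -0.49481159] [ 0.66  0.56 -0.77  2.29  0.76  0.57  1.14]
shift [ 9.74 -0.05  0.09] yaw -0.4571251910818859 jaw now 105.24 down [ 0. -0. -1.]
```

servo_tool([
  {"x":2,"y":0,"z":0.1,"yaw":-0.4},
  {"x":4,"y":0,"z":0.1,"yaw":-0.4},
  {"x":6,"y":0,"z":0.1,"yaw":-0.4},
  {"x":7.5,"y":0,"z":0.1,"yaw":-0.4},
  {"x":8.7,"y":0,"z":0.1,"yaw":-0.4},
  {"x":9.4,"y":0,"z":0.1,"yaw":-0.4},
  {"x":9.7,"y":0,"z":0.1,"yaw":-0.4},
  {"x":9.7,"y":0,"z":0.1,"yaw":-0.4},
  {"x":9.7,"y":0,"z":0.1,"yaw":-0.4},
  {"x":9.7,"y":0,"z":0.1,"yaw":-0.4},
])

```text
t: 3.48
position: [434.9, -107.3, 42.8]
ee_rot: [0.564, -0.427, -0.563, -0.427]
contact_force: [-0.7, -0.4, 0.5]
finger_gap: 85.3
```

servo_tool([
  {"x":0,"y":0,"z":0,"yaw":0},
  {"x":0,"y":0,"z":0,"yaw":0},
  {"x":0,"y":0,"z":0,"yaw":0},
  {"x":0,"y":0,"z":0,"yaw":0},
  {"x":0,"y":0,"z":0,"yaw":0},
  {"x":0,"y":0,"z":0,"yaw":0},
  {"x":0,"y":0,"z":0,"yaw":0},
  {"x":0,"y":0,"z":0,"yaw":0},
  {"x":0,"y":0,"z":0,"yaw":0},
  {"x":0,"y":0,"z":0,"yaw":0},
], fingers=1, force=100)

```text
t: 4.32
position: [434.7, -107.4, 42.4]
ee_rot: [0.564, -0.427, -0.564, -0.427]
contact_force: [0.1, -0.6, 4.0]
finger_gap: 15.0
```

servo_tool([
  {"x":0,"y":0,"z":0,"yaw":0},
  {"x":0,"y":0,"z":0,"yaw":0},
  {"x":0,"y":0,"z":0,"yaw":0},
  {"x":0,"y":0,"z":0,"yaw":0},
  {"x":-0.3,"y":0,"z":0,"yaw":0},
  {"x":-0.6,"y":0,"z":0,"yaw":0},
  {"x":-1,"y":0,"z":0,"yaw":0},
  {"x":-1,"y":0,"z":0,"yaw":0},
  {"x":-1,"y":0,"z":0,"yaw":0},
  {"x":-1,"y":0,"z":0,"yaw":0},
])

```text
t: 5.15
position: [434.6, -107.3, 52.4]
ee_rot: [-0.564, 0.427, 0.564, 0.427]
contact_force: [0.0, 0.1, -2.1]
finger_gap: 14.8
```

Run:
```python
from h import *
s=ctrl.observe();print(s['t'],s['position'],s['contact_force'],s['wrist_torque'],s['finger_gap'],s['joint_positions'].round(2));togo([435.2,-107.2,42],105.7)
```

```text
5.15 [ 434.58141331 -107.3325601    52.38443743] [ 0.02738505  0.08924135 -2.05576745] [-0.07850433  0.13035025  0.04256691] 14.783377541177705 [ 0.47  0.69 -0.52  2.35  1.09  0.36  0.85]
shift [ 1.04 -0.06 -0.  ] yaw -0.004260873029707568 jaw now 105.7 down [ 0.  0. -1.]
```

servo_tool([
  {"x":-1,"y":0,"z":0,"yaw":0},
  {"x":-2,"y":0,"z":0,"yaw":0},
  {"x":-3.5,"y":0,"z":0,"yaw":0},
  {"x":-5,"y":0,"z":0,"yaw":0},
  {"x":-6.5,"y":0,"z":0,"yaw":0},
  {"x":-7.5,"y":0,"z":0,"yaw":0},
  {"x":-8,"y":0,"z":0,"yaw":0},
  {"x":-8,"y":0,"z":0,"yaw":0},
  {"x":-8,"y":0,"z":0,"yaw":0},
  {"x":-8,"y":0,"z":0,"yaw":0},
])

```text
t: 5.98
position: [434.3, -107.3, 131.8]
ee_rot: [-0.563, 0.427, 0.564, 0.427]
contact_force: [-0.6, -0.4, -1.6]
finger_gap: 14.8
```

Run:
```python
from h import *
s=ctrl.observe();print(s['t'],s['position'],s['contact_force'],s['joint_positions'].round(2));togo([520.5,-250.2,132],29.4)
for n in('top','side'):
    c=cap(n);P=pts(c);np.savez(n+'1.npz',P=P,f=c['frame'])
    q=P.reshape(-1,3);q=q[(abs(q[:,0]-541)<60)&(abs(q[:,1]+78)<60)&(q[:,2]>145)&(q[:,2]<185)];print(n,len(q),q[:,2].max(),cv2.minEnclosingCircle(q[q[:,2]>155][:,:2].astype(np.float32)))
    r=q[q[:,2]>157];print('plane',np.linalg.lstsq(np.c_[r[:,:2]-r[:,:2].mean(0),np.ones(len(r))],r[:,2],rcond=None)[0])
```

```text
5.9833 [ 434.29280891 -107.335939    131.78472727] [-0.63947306 -0.43649112 -1.61843349] [ 0.65  0.57 -0.75  2.29  0.78  0.55  1.13]
shift [ -0.03  -4.43 -16.09] yaw 76.31124202415046 jaw now 105.71 down [-0.001  0.    -1.   ]
top 788 169.24643176990256 ((540.0325317382812, -77.95655059814453), 37.29933166503906)
plane [ 6.55716148e-04 -1.04630937e-02  1.62521346e+02]
side 360 165.9483238920284 ((536.0464477539062, -71.2660903930664), 34.57886505126953)
plane [ 1.73007292e-02 -2.96141344e-02  1.61869908e+02]
```

servo_tool([
  {"x":0,"y":-0.2,"z":-0.8,"yaw":4},
  {"x":0,"y":-0.7,"z":-2.4,"yaw":11},
  {"x":0,"y":-1.2,"z":-4.2,"yaw":18},
  {"x":0,"y":-1.7,"z":-6,"yaw":25},
  {"x":0,"y":-2.2,"z":-8,"yaw":32},
  {"x":0,"y":-2.7,"z":-10,"yaw":39},
  {"x":0,"y":-3.2,"z":-12,"yaw":46},
  {"x":0,"y":-3.7,"z":-13.6,"yaw":53},
  {"x":0,"y":-4,"z":-14.6,"yaw":60},
  {"x":0,"y":-4.2,"z":-15.2,"yaw":65},
])

```text
t: 6.92
position: [516.7, -243.5, 131.6]
ee_rot: [-0.243, 0.664, 0.243, 0.664]
contact_force: [-1.0, -0.9, -1.7]
finger_gap: 14.5
```

Run:
```python
from h import *
s=ctrl.observe();print(s['t'],s['position'],s['contact_force'],s['joint_positions'].round(2));togo([520.5,-250.2,132],29.4)
```

```text
6.9167 [ 516.65748861 -243.48295186  131.5516546 ] [-0.97569013 -0.86609467 -1.73640107] [ 0.66  0.61 -0.47  2.03  0.48  0.6   0.57]
shift [-0.04 -0.76 -0.14] yaw 10.875158167368198 jaw now 40.28 down [-0.001 -0.    -1.   ]
```

servo_tool([
  {"x":0,"y":-0.2,"z":0,"yaw":3},
  {"x":0,"y":-0.4,"z":-0.1,"yaw":6},
  {"x":0,"y":-0.6,"z":-0.1,"yaw":9},
  {"x":0,"y":-0.8,"z":-0.1,"yaw":10.9},
  {"x":0,"y":-0.8,"z":-0.1,"yaw":10.9},
  {"x":0,"y":-0.8,"z":-0.1,"yaw":10.9},
  {"x":0,"y":-0.8,"z":-0.1,"yaw":10.9},
  {"x":0,"y":-0.8,"z":-0.1,"yaw":10.9},
  {"x":0,"y":-0.8,"z":-0.1,"yaw":10.9},
  {"x":0,"y":-0.8,"z":-0.1,"yaw":10.9},
])

```text
t: 7.75
position: [520.6, -249.0, 132.4]
ee_rot: [-0.182, 0.683, 0.182, 0.683]
contact_force: [0.3, 0.2, -1.4]
finger_gap: 14.7
```

Run:
```python
from h import *
s=ctrl.observe();print(s['t'],s['position'],s['contact_force'],s['wrist_torque'],s['joint_positions'].round(2));togo([520.5,-250.2,132],29.4)
for n in('wrist','side'):
    c=cap(n);save(c,n+'2.png');np.savez(n+'2.npz',P=pts(c),f=c['frame'])
a=c['frame'][120:290,250:430,::-1];a=cv2.resize(a,None,fx=3.3,fy=3.3,interpolation=cv2.INTER_CUBIC)
w=cv2.imread('pics/wrist2.png');w=cv2.resize(w,None,fx=.32,fy=.32)
o=np.zeros((a.shape[0],800,3),np.uint8);o[:,:a.shape[1]]=a;o[:w.shape[0],a.shape[1]:a.shape[1]+w.shape[1]]=w[:,:800-a.shape[1]];cv2.imwrite('pics/m2.png',o)
# fits per camera, head skirt with R=50.5
for n in('top0','side0','side2','wrist2'):
    Q=np.load(n+'.npz')['P'].reshape(-1,3);Q=Q[(np.hypot(Q[:,0]-574,Q[:,1]+346)<58)]
    for lo,hi in((202,215),(215,230),(202,235)):
        q=Q[(Q[:,2]>lo)&(Q[:,2]<hi)][:,:2]
        if len(q)<20:continue
        r=least_squares(lambda c:np.hypot(*(q-c).T)-50.5,[572,-346],loss='soft_l1').x;print(n,lo,hi,len(q),r.round(1),np.median(abs(np.hypot(*(q-r).T)-50.5)).round(2))
```

```text
7.75 [ 520.59432627 -248.95692871  132.37955589] [ 0.29206659  0.24373991 -1.446185  ] [ 0.23348314  0.01793053 -0.01505964] [ 0.63  0.61 -0.42  2.02  0.43  0.6   0.44]
shift [ 0.04 -0.1  -0.07] yaw 0.42715438570812125 jaw now 29.83 down [-0.  0. -1.]
top0 202 215 112 [ 575.3 -346.6] 0.45
top0 215 230 167 [ 575.4 -346.6] 0.54
top0 202 235 386 [ 575.8 -346.6] 0.45
side0 202 215 145 [ 576.3 -345.4] 1.5
side0 215 230 177 [ 576.2 -345.6] 1.15
side0 202 235 378 [ 576.4 -345.6] 1.38
side2 202 215 32 [ 576.7 -345.1] 1.06
side2 215 230 46 [ 579.  -346.7] 1.0
side2 202 235 97 [ 578.9 -346.6] 1.05
```

View pics/m2.png

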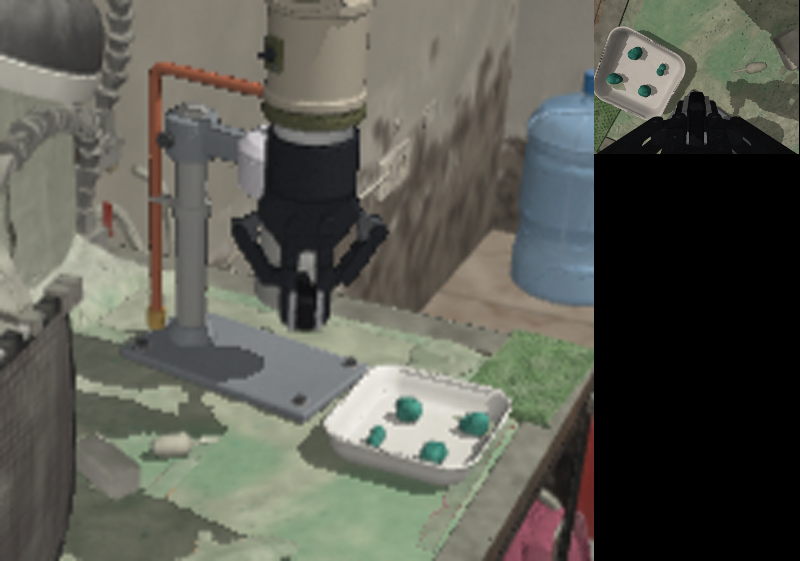

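The side crop shows the cup held under the head, with the gripper at crop (305,290) and clear of both head and tray. The wrist inset shows only the tray and bench.

servo_tool([
  {"x":-0.4,"y":-0.1,"z":-0.1,"yaw":0.4},
  {"x":-0.8,"y":-0.1,"z":-0.1,"yaw":0.4},
  {"x":-1.2,"y":-0.1,"z":-0.1,"yaw":0.4},
  {"x":-1.6,"y":-0.1,"z":-0.1,"yaw":0.4},
  {"x":-2,"y":-0.1,"z":-0.1,"yaw":0.4},
  {"x":-2.4,"y":-0.1,"z":-0.1,"yaw":0.4},
  {"x":-2.7,"y":-0.1,"z":-0.1,"yaw":0.4},
  {"x":-3,"y":-0.1,"z":-0.1,"yaw":0.4},
  {"x":-3,"y":-0.1,"z":-0.1,"yaw":0.4},
  {"x":-3,"y":-0.1,"z":-0.1,"yaw":0.4},
])

```text
t: 8.68
position: [520.3, -250.4, 162.5]
ee_rot: [-0.18, 0.684, 0.179, 0.684]
contact_force: [0.2, -0.3, -2.3]
finger_gap: 14.6
```

```bash
cat >> h.py <<'E'
H=np.array([575.3,-346.2]); RAD=110.
def st():
    s=ctrl.observe(); R=Ro.from_quat(s['ee_rot']).as_matrix(); a=np.degrees(np.arctan2(R[1,2],R[0,2])); th=(a+90)%360
    p=np.array(s['position']); cup=p[:2]-RAD*np.array([np.cos(np.radians(th)),np.sin(np.radians(th))])
    print('t',round(s['t'],2),'tcp',p.round(1),'F',np.round(s['contact_force'],1),'M',np.round(s['wrist_torque'],2),'handle',round(th,1),'cup-H',(cup-H).round(1),'gap',round(s['finger_gap'],1),'j',s['joint_positions'].round(2))
def tgt(th,z,psi=None):
    a=np.radians(th); return togo([H[0]+RAD*np.cos(a),H[1]+RAD*np.sin(a),z],th-90)
E
python3 -c "
from h import *
st();tgt(119.4,168)"
```

```text
t 8.68 tcp [ 520.3 -250.4  162.5] F [ 0.2 -0.3 -2.3] M [ 0.18  0.11 -0.01] handle 119.4 cup-H [-1.  0.] gap 14.6 j [ 0.66  0.57 -0.45  2.    0.39  0.66  0.47]
shift [-0.55 -0.05  0.09] yaw 0.007855633705730725 jaw now 29.41 down [ 0. -0. -1.]
```

servo_tool([
  {"x":0,"y":0,"z":0.1,"yaw":0},
  {"x":-0.1,"y":0,"z":0.1,"yaw":0},
  {"x":-0.2,"y":0,"z":0.1,"yaw":0},
  {"x":-0.3,"y":0,"z":0.1,"yaw":0},
  {"x":-0.4,"y":0,"z":0.1,"yaw":0},
  {"x":-0.5,"y":0,"z":0.1,"yaw":0},
  {"x":-0.5,"y":0,"z":0.1,"yaw":0},
  {"x":-0.5,"y":0,"z":0.1,"yaw":0},
  {"x":-0.5,"y":0,"z":0.1,"yaw":0},
  {"x":-0.5,"y":0,"z":0.1,"yaw":0},
])

```text
t: 9.52
position: [521.1, -249.8, 167.3]
ee_rot: [-0.179, 0.684, 0.18, 0.684]
contact_force: [0.4, 0.2, -2.1]
finger_gap: 14.6
```

servo_tool([
  {"x":0,"y":0,"z":0,"yaw":0},
  {"x":-0.05,"y":0,"z":0,"yaw":0},
  {"x":-0.1,"y":0,"z":0,"yaw":0},
  {"x":-0.15,"y":0,"z":0,"yaw":0},
  {"x":-0.2,"y":0,"z":0,"yaw":0},
  {"x":-0.25,"y":0,"z":0,"yaw":0},
  {"x":-0.3,"y":0,"z":0,"yaw":0},
  {"x":-0.3,"y":0,"z":0,"yaw":0},
  {"x":-0.3,"y":0,"z":0,"yaw":0},
  {"x":-0.3,"y":0,"z":0,"yaw":0},
])

```text
t: 10.35
position: [521.2, -249.8, 170.4]
ee_rot: [-0.18, 0.684, 0.179, 0.684]
contact_force: [-0.4, -0.2, -1.8]
finger_gap: 15.1
```

```bash
python3 -c "
from h import *
st();tgt(119.4,172)"
```

```text
t 10.35 tcp [ 521.2 -249.8  170.4] F [-0.4 -0.2 -1.8] M [ 0.18  0.16 -0.02] handle 119.4 cup-H [-0.1  0.6] gap 15.1 j [ 0.66  0.56 -0.45  1.99  0.38  0.67  0.48]
shift [-0.16 -0.05 -0.01] yaw 0.009948371540659195 jaw now 29.41 down [-0. -0. -1.]
```

servo_tool([
  {"x":0,"y":0,"z":0,"yaw":0},
  {"x":-0.05,"y":-0.05,"z":0,"yaw":0},
  {"x":-0.1,"y":-0.05,"z":0,"yaw":0},
  {"x":-0.15,"y":-0.05,"z":0,"yaw":0},
  {"x":-0.2,"y":-0.05,"z":0,"yaw":0},
  {"x":-0.2,"y":-0.05,"z":0,"yaw":0},
  {"x":-0.2,"y":-0.05,"z":0,"yaw":0},
  {"x":-0.2,"y":-0.05,"z":0,"yaw":0},
  {"x":-0.2,"y":-0.05,"z":0,"yaw":0},
  {"x":-0.2,"y":-0.05,"z":0,"yaw":0},
])

```text
t: 11.18
position: [521.5, -250.2, 172.4]
ee_rot: [-0.18, 0.684, 0.18, 0.684]
contact_force: [1.2, 1.2, -1.0]
finger_gap: 14.8
```

servo_tool([
  {"x":0,"y":0,"z":0,"yaw":0},
  {"x":-0.05,"y":0,"z":0,"yaw":0},
  {"x":-0.1,"y":0,"z":0,"yaw":0},
  {"x":-0.15,"y":0,"z":0,"yaw":0},
  {"x":-0.2,"y":0,"z":0,"yaw":0},
  {"x":-0.2,"y":0,"z":0,"yaw":0},
  {"x":-0.2,"y":0,"z":0,"yaw":0},
  {"x":-0.2,"y":0,"z":0,"yaw":0},
  {"x":-0.2,"y":0,"z":0,"yaw":0},
  {"x":-0.2,"y":0,"z":0,"yaw":0},
])

```text
t: 12.02
position: [521.2, -250.1, 174.2]
ee_rot: [-0.179, 0.684, 0.18, 0.684]
contact_force: [1.1, 2.4, -6.4]
finger_gap: 14.8
```

```bash
python3 -c "
from h import *
st();tgt(119.4,176)"
```

```text
t 12.02 tcp [ 521.2 -250.1  174.2] F [ 1.1  2.4 -6.4] M [1.03 0.18 0.21] handle 119.4 cup-H [-0.1  0.3] gap 14.8 j [ 0.66  0.55 -0.46  1.99  0.38  0.68  0.48]
shift [-0.18 -0.03 -0.01] yaw 0.012001751073810851 jaw now 29.41 down [-0.001  0.    -1.   ]
```

servo_tool([
  {"x":0,"y":0,"z":-0.1,"yaw":-0.5},
  {"x":0,"y":0,"z":-0.19,"yaw":-1},
  {"x":0,"y":0,"z":-0.29,"yaw":-1.5},
  {"x":0,"y":-0.01,"z":-0.38,"yaw":-2},
  {"x":0,"y":-0.01,"z":-0.48,"yaw":-2.5},
  {"x":0,"y":-0.02,"z":-0.58,"yaw":-3},
  {"x":0,"y":-0.02,"z":-0.67,"yaw":-3.5},
  {"x":0,"y":-0.03,"z":-0.77,"yaw":-4},
  {"x":0,"y":-0.03,"z":-0.77,"yaw":-4},
  {"x":0,"y":-0.03,"z":-0.77,"yaw":-4},
])

```text
t: 12.85
position: [514.9, -254.4, 174.5]
ee_rot: [-0.203, 0.677, 0.203, 0.677]
contact_force: [-0.0, 2.0, -4.6]
finger_gap: 14.5
```

```bash
python3 -c "
from h import *
st()"
```

```text
t 12.85 tcp [ 514.9 -254.4  174.5] F [-0.   2.  -4.6] M [0.74 0.26 0.22] handle 123.4 cup-H [ 0.2 -0. ] gap 14.5 j [ 0.69  0.55 -0.48  2.    0.39  0.68  0.55]
```

servo_tool([
  {"x":0,"y":0,"z":-0.1,"yaw":-0.5},
  {"x":0,"y":0,"z":-0.19,"yaw":-1},
  {"x":0,"y":0,"z":-0.29,"yaw":-1.5},
  {"x":0,"y":-0.01,"z":-0.38,"yaw":-2},
  {"x":0,"y":-0.01,"z":-0.48,"yaw":-2.5},
  {"x":0,"y":-0.02,"z":-0.58,"yaw":-3},
  {"x":0,"y":-0.02,"z":-0.67,"yaw":-3.5},
  {"x":0,"y":-0.03,"z":-0.77,"yaw":-4},
  {"x":0,"y":-0.03,"z":-0.77,"yaw":-4},
  {"x":0,"y":-0.03,"z":-0.77,"yaw":-4},
])

```text
t: 13.68
position: [508.7, -258.9, 174.4]
ee_rot: [-0.227, 0.67, 0.227, 0.67]
contact_force: [0.1, 1.6, -1.2]
finger_gap: 15.0
```

```bash
python3 -c "
from h import *
st()"
```

```text
t 13.68 tcp [ 508.7 -258.9  174.4] F [ 0.1  1.6 -1.2] M [0.38 0.02 0.13] handle 127.4 cup-H [ 0.2 -0.1] gap 15.0 j [ 0.72  0.55 -0.5   2.    0.41  0.68  0.61]
```

servo_tool([
  {"x":0,"y":0,"z":0,"yaw":0},
  {"x":-0.05,"y":0,"z":0,"yaw":0},
  {"x":-0.1,"y":0,"z":0,"yaw":0},
  {"x":-0.15,"y":0,"z":0,"yaw":0},
  {"x":-0.15,"y":0,"z":0,"yaw":0},
  {"x":-0.15,"y":0,"z":0,"yaw":0},
  {"x":-0.15,"y":0,"z":0,"yaw":0},
  {"x":-0.15,"y":0,"z":0,"yaw":0},
  {"x":-0.15,"y":0,"z":0,"yaw":0},
  {"x":-0.15,"y":0,"z":0,"yaw":0},
])

```text
t: 14.52
position: [508.7, -258.8, 175.9]
ee_rot: [-0.227, 0.67, 0.227, 0.67]
contact_force: [1.5, -0.1, -1.1]
finger_gap: 14.6
```

```bash
python3 -c "
from h import *
st()"
```

```text
t 14.52 tcp [ 508.7 -258.8  175.9] F [ 1.5 -0.1 -1.1] M [ 0.26 -0.07  0.06] handle 127.4 cup-H [0.2 0. ] gap 14.6 j [ 0.72  0.55 -0.5   2.    0.41  0.69  0.61]
```

servo_tool([
  {"x":0,"y":0,"z":0,"yaw":0},
  {"x":-0.05,"y":0,"z":0,"yaw":0},
  {"x":-0.1,"y":0,"z":0,"yaw":0},
  {"x":-0.15,"y":0,"z":0,"yaw":0},
  {"x":-0.2,"y":0,"z":0,"yaw":0},
  {"x":-0.25,"y":0,"z":0,"yaw":0},
  {"x":-0.25,"y":0,"z":0,"yaw":0},
  {"x":-0.25,"y":0,"z":0,"yaw":0},
  {"x":-0.25,"y":0,"z":0,"yaw":0},
  {"x":-0.25,"y":0,"z":0,"yaw":0},
])

```text
t: 15.35
position: [508.7, -258.8, 178.4]
ee_rot: [-0.227, 0.67, 0.227, 0.67]
contact_force: [1.9, 1.0, -1.6]
finger_gap: 14.6
```

```bash
python3 -c "
from h import *
st()"
```

```text
t 15.35 tcp [ 508.7 -258.8  178.4] F [ 1.9  1.  -1.6] M [ 0.31 -0.09  0.16] handle 127.4 cup-H [0.2 0. ] gap 14.6 j [ 0.72  0.55 -0.5   2.    0.4   0.69  0.62]
```

servo_tool([
  {"x":0,"y":0,"z":0,"yaw":0},
  {"x":-0.05,"y":0,"z":0,"yaw":0},
  {"x":-0.1,"y":0,"z":0,"yaw":0},
  {"x":-0.15,"y":0,"z":0,"yaw":0},
  {"x":-0.2,"y":0,"z":0,"yaw":0},
  {"x":-0.25,"y":0,"z":0,"yaw":0},
  {"x":-0.25,"y":0,"z":0,"yaw":0},
  {"x":-0.25,"y":0,"z":0,"yaw":0},
  {"x":-0.25,"y":0,"z":0,"yaw":0},
  {"x":-0.25,"y":0,"z":0,"yaw":0},
])

```text
t: 16.18
position: [508.7, -258.8, 180.9]
ee_rot: [-0.227, 0.67, 0.227, 0.67]
contact_force: [2.1, 0.7, -1.6]
finger_gap: 14.8
```

```bash
python3 -c "
from h import *
st()"
```

```text
t 16.18 tcp [ 508.7 -258.8  180.9] F [ 2.1  0.7 -1.6] M [ 0.3  -0.12  0.15] handle 127.4 cup-H [0.2 0.1] gap 14.8 j [ 0.72  0.55 -0.5   2.    0.4   0.7   0.62]
```

servo_tool([
  {"x":0,"y":0,"z":0,"yaw":0},
  {"x":-0.05,"y":0,"z":0,"yaw":0.3},
  {"x":-0.1,"y":0,"z":0.05,"yaw":0.5},
  {"x":-0.15,"y":0,"z":0.1,"yaw":0.5},
  {"x":-0.2,"y":0,"z":0.1,"yaw":0.5},
  {"x":-0.25,"y":0,"z":0.1,"yaw":0.5},
  {"x":-0.3,"y":0,"z":0.1,"yaw":0.5},
  {"x":-0.35,"y":0,"z":0.1,"yaw":0.5},
  {"x":-0.35,"y":0,"z":0.1,"yaw":0.5},
  {"x":-0.35,"y":0,"z":0.1,"yaw":0.5},
])

```text
t: 17.02
position: [509.2, -258.1, 184.3]
ee_rot: [-0.224, 0.671, 0.224, 0.671]
contact_force: [0.9, 0.8, -3.4]
finger_gap: 14.9
```

```bash
python3 -c "
from h import *
st()"
```

```text
t 17.02 tcp [ 509.2 -258.1  184.3] F [ 0.9  0.8 -3.4] M [ 0.64 -0.01  0.19] handle 126.9 cup-H [-0.1  0.1] gap 14.9 j [ 0.72  0.54 -0.5   1.99  0.39  0.7   0.61]
```

servo_tool([
  {"x":0,"y":0,"z":0,"yaw":0},
  {"x":-0.05,"y":0,"z":0,"yaw":0},
  {"x":-0.1,"y":0,"z":0,"yaw":0},
  {"x":-0.15,"y":0,"z":0,"yaw":0},
  {"x":-0.2,"y":0,"z":0,"yaw":0},
  {"x":-0.25,"y":0,"z":0,"yaw":0},
  {"x":-0.3,"y":0,"z":0,"yaw":0},
  {"x":-0.3,"y":0,"z":0,"yaw":0},
  {"x":-0.3,"y":0,"z":0,"yaw":0},
  {"x":-0.3,"y":0,"z":0,"yaw":0},
])

```text
t: 17.85
position: [509.3, -258.2, 187.4]
ee_rot: [-0.224, 0.671, 0.224, 0.671]
contact_force: [-0.1, 1.7, -3.8]
finger_gap: 14.6
```

```bash
python3 -c "
from h import *
st()"
```

```text
t 17.85 tcp [ 509.3 -258.2  187.4] F [-0.1  1.7 -3.8] M [0.6  0.11 0.12] handle 126.9 cup-H [0.1 0. ] gap 14.6 j [ 0.72  0.54 -0.51  1.99  0.39  0.71  0.62]
```

servo_tool([
  {"x":0,"y":0,"z":0,"yaw":0},
  {"x":-0.05,"y":0,"z":0,"yaw":0},
  {"x":-0.1,"y":0,"z":0,"yaw":0},
  {"x":-0.15,"y":0,"z":0,"yaw":0},
  {"x":-0.2,"y":0,"z":0,"yaw":0},
  {"x":-0.25,"y":0,"z":0,"yaw":0},
  {"x":-0.3,"y":0,"z":0,"yaw":0},
  {"x":-0.35,"y":0,"z":0,"yaw":0},
  {"x":-0.38,"y":0,"z":0,"yaw":0},
  {"x":-0.38,"y":0,"z":0,"yaw":0},
])

```text
t: 18.68
position: [509.3, -258.2, 191.2]
ee_rot: [-0.224, 0.671, 0.224, 0.671]
contact_force: [0.0, 2.2, -5.0]
finger_gap: 14.5
```

```bash
python3 -c "
from h import *
st();tgt(131,191.3)"
```

```text
t 18.68 tcp [ 509.3 -258.2  191.2] F [ 0.   2.2 -5. ] M [0.71 0.19 0.15] handle 126.9 cup-H [0.1 0. ] gap 14.5 j [ 0.72  0.53 -0.51  1.99  0.39  0.72  0.62]
shift [-0.01 -0.02 -0.79] yaw -4.094015334260774 jaw now 36.91 down [-0. -0. -1.]
```

servo_tool([
  {"x":0,"y":0,"z":-0.19,"yaw":-1},
  {"x":0,"y":-0.01,"z":-0.38,"yaw":-2},
  {"x":0,"y":-0.02,"z":-0.58,"yaw":-3},
  {"x":0,"y":-0.03,"z":-0.77,"yaw":-4},
  {"x":0,"y":-0.04,"z":-0.96,"yaw":-5},
  {"x":0,"y":-0.06,"z":-1.15,"yaw":-6},
  {"x":0,"y":-0.08,"z":-1.34,"yaw":-7},
  {"x":0,"y":-0.11,"z":-1.53,"yaw":-8},
  {"x":0,"y":-0.11,"z":-1.53,"yaw":-8},
  {"x":0,"y":-0.11,"z":-1.53,"yaw":-8},
])

```text
t: 19.52
position: [497.7, -268.4, 191.2]
ee_rot: [-0.27, 0.654, 0.27, 0.654]
contact_force: [0.4, 1.0, -5.0]
finger_gap: 14.7
```

```bash
python3 -c "
from h import *
st()"
```

```text
t 19.52 tcp [ 497.7 -268.4  191.2] F [ 0.4  1.  -5. ] M [0.36 0.17 0.08] handle 134.9 cup-H [ 0.1 -0.1] gap 14.7 j [ 0.78  0.53 -0.55  2.    0.42  0.72  0.75]
```

servo_tool([
  {"x":0,"y":0,"z":-0.19,"yaw":-1},
  {"x":0,"y":-0.01,"z":-0.38,"yaw":-2},
  {"x":0,"y":-0.02,"z":-0.58,"yaw":-3},
  {"x":0,"y":-0.03,"z":-0.77,"yaw":-4},
  {"x":0,"y":-0.04,"z":-0.96,"yaw":-5},
  {"x":0,"y":-0.06,"z":-1.15,"yaw":-6},
  {"x":0,"y":-0.08,"z":-1.34,"yaw":-7},
  {"x":0,"y":-0.11,"z":-1.53,"yaw":-8},
  {"x":0,"y":-0.11,"z":-1.53,"yaw":-8},
  {"x":0,"y":-0.11,"z":-1.53,"yaw":-8},
])

```text
t: 20.35
position: [487.6, -280.0, 191.1]
ee_rot: [-0.315, 0.633, 0.315, 0.633]
contact_force: [-0.6, -0.2, -3.8]
finger_gap: 15.1
```

```bash
python3 -c "
from h import *
st();tgt(151,191.3)"
```

```text
t 20.35 tcp [ 487.6 -280.   191.1] F [-0.6 -0.2 -3.8] M [ 0.21  0.36 -0.04] handle 142.9 cup-H [-0.  -0.2] gap 15.1 j [ 0.83  0.54 -0.59  2.    0.44  0.73  0.89]
shift [-0.02 -0.1  -1.54] yaw -8.111775661717232 jaw now 52.89 down [-0.  0. -1.]
```

Turning freely past the gap. Continuing towards the stop in 8° steps.

servo_tool([
  {"x":0,"y":0,"z":-0.19,"yaw":-1},
  {"x":0,"y":-0.01,"z":-0.38,"yaw":-2},
  {"x":0,"y":-0.02,"z":-0.58,"yaw":-3},
  {"x":0,"y":-0.03,"z":-0.77,"yaw":-4},
  {"x":0,"y":-0.04,"z":-0.96,"yaw":-5},
  {"x":0,"y":-0.06,"z":-1.15,"yaw":-6},
  {"x":0,"y":-0.08,"z":-1.34,"yaw":-7},
  {"x":0,"y":-0.11,"z":-1.53,"yaw":-8},
  {"x":0,"y":-0.11,"z":-1.53,"yaw":-8},
  {"x":0,"y":-0.11,"z":-1.53,"yaw":-8},
])

```text
t: 21.18
position: [479.2, -293.0, 191.1]
ee_rot: [-0.358, 0.61, 0.358, 0.61]
contact_force: [-0.6, -0.4, -4.5]
finger_gap: 14.9
```

```bash
python3 -c "
from h import *
st()"
```

```text
t 21.18 tcp [ 479.2 -293.   191.1] F [-0.6 -0.4 -4.5] M [ 0.13  0.39 -0.05] handle 150.9 cup-H [ 0.  -0.3] gap 14.9 j [ 0.88  0.55 -0.63  2.    0.47  0.74  1.03]
```

servo_tool([
  {"x":0,"y":0,"z":-0.19,"yaw":-1},
  {"x":0,"y":-0.01,"z":-0.38,"yaw":-2},
  {"x":0,"y":-0.02,"z":-0.58,"yaw":-3},
  {"x":0,"y":-0.03,"z":-0.77,"yaw":-4},
  {"x":0,"y":-0.04,"z":-0.96,"yaw":-5},
  {"x":0,"y":-0.06,"z":-1.15,"yaw":-6},
  {"x":0,"y":-0.08,"z":-1.34,"yaw":-7},
  {"x":0,"y":-0.11,"z":-1.53,"yaw":-8},
  {"x":0,"y":-0.11,"z":-1.53,"yaw":-8},
  {"x":0,"y":-0.11,"z":-1.53,"yaw":-8},
])

```text
t: 22.02
position: [472.7, -306.9, 191.1]
ee_rot: [-0.4, 0.583, 0.4, 0.583]
contact_force: [-0.5, -1.0, -4.6]
finger_gap: 14.5
```

```bash
python3 -c "
from h import *
st();tgt(167,191.3)"
```

```text
t 22.02 tcp [ 472.7 -306.9  191.1] F [-0.5 -1.  -4.6] M [ 0.06  0.38 -0.09] handle 158.9 cup-H [ 0.  -0.4] gap 14.5 j [ 0.94  0.56 -0.67  2.    0.5   0.75  1.17]
shift [-0.02 -0.1  -1.52] yaw -8.12919789139589 jaw now 68.87 down [-0. -0. -1.]
```

servo_tool([
  {"x":0,"y":0,"z":-0.19,"yaw":-1},
  {"x":0,"y":-0.01,"z":-0.38,"yaw":-2},
  {"x":0,"y":-0.02,"z":-0.58,"yaw":-3},
  {"x":0,"y":-0.03,"z":-0.77,"yaw":-4},
  {"x":0,"y":-0.04,"z":-0.96,"yaw":-5},
  {"x":0,"y":-0.06,"z":-1.15,"yaw":-6},
  {"x":0,"y":-0.08,"z":-1.34,"yaw":-7},
  {"x":0,"y":-0.11,"z":-1.53,"yaw":-8},
  {"x":0,"y":-0.11,"z":-1.53,"yaw":-8},
  {"x":0,"y":-0.11,"z":-1.53,"yaw":-8},
])

```text
t: 22.85
position: [468.3, -321.6, 191.1]
ee_rot: [-0.44, 0.554, 0.44, 0.554]
contact_force: [-0.5, 0.1, -4.8]
finger_gap: 14.6
```

```bash
python3 -c "
from h import *
st()"
```

```text
t 22.85 tcp [ 468.3 -321.6  191.1] F [-0.5  0.1 -4.8] M [-0.06  0.38 -0.  ] handle 166.9 cup-H [ 0.1 -0.4] gap 14.6 j [ 0.99  0.57 -0.71  1.99  0.53  0.77  1.31]
```

servo_tool([
  {"x":0,"y":0,"z":-0.1,"yaw":-0.5},
  {"x":0,"y":0,"z":-0.19,"yaw":-1},
  {"x":0,"y":0,"z":-0.29,"yaw":-1.5},
  {"x":0,"y":-0.01,"z":-0.38,"yaw":-2},
  {"x":0,"y":-0.01,"z":-0.48,"yaw":-2.5},
  {"x":0,"y":-0.02,"z":-0.58,"yaw":-3},
  {"x":0,"y":-0.02,"z":-0.67,"yaw":-3.5},
  {"x":0,"y":-0.03,"z":-0.77,"yaw":-4},
  {"x":0,"y":-0.03,"z":-0.77,"yaw":-4},
  {"x":0,"y":-0.03,"z":-0.77,"yaw":-4},
])

```text
t: 23.68
position: [467.0, -329.0, 191.2]
ee_rot: [-0.459, 0.538, 0.459, 0.538]
contact_force: [0.7, 0.6, -3.9]
finger_gap: 14.7
```

```bash
python3 -c "
from h import *
st()"
```

```text
t 23.68 tcp [ 467.  -329.   191.2] F [ 0.7  0.6 -3.9] M [ 0.03  0.4  -0.  ] handle 170.9 cup-H [ 0.3 -0.2] gap 14.7 j [ 1.01  0.58 -0.73  1.98  0.54  0.78  1.38]
```

servo_tool([
  {"x":0,"y":0,"z":-0.1,"yaw":-0.5},
  {"x":0,"y":0,"z":-0.19,"yaw":-1},
  {"x":0,"y":0,"z":-0.29,"yaw":-1.5},
  {"x":0,"y":-0.01,"z":-0.38,"yaw":-2},
  {"x":0,"y":-0.01,"z":-0.48,"yaw":-2.5},
  {"x":0,"y":-0.02,"z":-0.58,"yaw":-3},
  {"x":0,"y":-0.02,"z":-0.58,"yaw":-3},
  {"x":0,"y":-0.02,"z":-0.58,"yaw":-3},
  {"x":0,"y":-0.02,"z":-0.58,"yaw":-3},
  {"x":0,"y":-0.02,"z":-0.58,"yaw":-3},
])

```text
t: 24.52
position: [466.2, -334.7, 191.2]
ee_rot: [-0.473, 0.526, 0.473, 0.526]
contact_force: [-0.2, -1.1, -4.5]
finger_gap: 14.5
```

```bash
python3 -c "
from h import *
st()"
```

```text
t 24.52 tcp [ 466.2 -334.7  191.2] F [-0.2 -1.1 -4.5] M [-0.01  0.45 -0.06] handle 173.9 cup-H [ 0.3 -0.2] gap 14.5 j [ 1.03  0.59 -0.74  1.97  0.55  0.79  1.43]
```

servo_tool([
  {"x":0,"y":0,"z":-0.1,"yaw":-0.5},
  {"x":0,"y":0,"z":-0.19,"yaw":-1},
  {"x":0,"y":0,"z":-0.29,"yaw":-1.5},
  {"x":0,"y":-0.01,"z":-0.38,"yaw":-2},
  {"x":0,"y":-0.01,"z":-0.38,"yaw":-2},
  {"x":0,"y":-0.01,"z":-0.38,"yaw":-2},
  {"x":0,"y":-0.01,"z":-0.38,"yaw":-2},
  {"x":0,"y":-0.01,"z":-0.38,"yaw":-2},
  {"x":0,"y":-0.01,"z":-0.38,"yaw":-2},
  {"x":0,"y":-0.01,"z":-0.38,"yaw":-2},
])

```text
t: 25.35
position: [466.0, -338.5, 191.2]
ee_rot: [-0.482, 0.518, 0.482, 0.518]
contact_force: [-0.4, -0.4, -3.9]
finger_gap: 14.8
```

```bash
python3 -c "
from h import *
st()"
```

```text
t 25.35 tcp [ 466.  -338.5  191.2] F [-0.4 -0.4 -3.9] M [ 0.    0.42 -0.05] handle 175.9 cup-H [ 0.4 -0.1] gap 14.8 j [ 1.04  0.59 -0.75  1.97  0.56  0.8   1.46]
```

servo_tool([
  {"x":0,"y":0,"z":-0.1,"yaw":-0.5},
  {"x":0,"y":0,"z":-0.19,"yaw":-1},
  {"x":0,"y":0,"z":-0.29,"yaw":-1.5},
  {"x":0,"y":-0.01,"z":-0.38,"yaw":-2},
  {"x":0,"y":-0.01,"z":-0.38,"yaw":-2},
  {"x":0,"y":-0.01,"z":-0.38,"yaw":-2},
  {"x":0,"y":-0.01,"z":-0.38,"yaw":-2},
  {"x":0,"y":-0.01,"z":-0.38,"yaw":-2},
  {"x":0,"y":-0.01,"z":-0.38,"yaw":-2},
  {"x":0,"y":-0.01,"z":-0.38,"yaw":-2},
])

```text
t: 26.18
position: [465.8, -342.3, 191.2]
ee_rot: [-0.491, 0.509, 0.491, 0.509]
contact_force: [0.5, -0.9, -3.8]
finger_gap: 14.9
```

```bash
python3 -c "
from h import *
st()"
```

```text
t 26.18 tcp [ 465.8 -342.3  191.2] F [ 0.5 -0.9 -3.8] M [-0.03  0.42 -0.01] handle 177.9 cup-H [ 0.4 -0.1] gap 14.9 j [ 1.05  0.6  -0.76  1.96  0.57  0.8   1.5 ]
```

servo_tool([
  {"x":0,"y":0,"z":-0.1,"yaw":-0.5},
  {"x":0,"y":0,"z":-0.19,"yaw":-1},
  {"x":0,"y":0,"z":-0.29,"yaw":-1.5},
  {"x":0,"y":0,"z":-0.29,"yaw":-1.5},
  {"x":0,"y":0,"z":-0.29,"yaw":-1.5},
  {"x":0,"y":0,"z":-0.29,"yaw":-1.5},
  {"x":0,"y":0,"z":-0.29,"yaw":-1.5},
  {"x":0,"y":0,"z":-0.29,"yaw":-1.5},
  {"x":0,"y":0,"z":-0.29,"yaw":-1.5},
  {"x":0,"y":0,"z":-0.29,"yaw":-1.5},
])

```text
t: 27.02
position: [465.7, -345.1, 191.2]
ee_rot: [-0.497, 0.503, 0.497, 0.503]
contact_force: [1.3, -0.2, -4.0]
finger_gap: 14.9
```

```bash
python3 -c "
from h import *
st()"
```

```text
t 27.02 tcp [ 465.7 -345.1  191.2] F [ 1.3 -0.2 -4. ] M [-0.03  0.35 -0.03] handle 179.4 cup-H [ 0.4 -0. ] gap 14.9 j [ 1.05  0.6  -0.77  1.96  0.57  0.81  1.52]
```

servo_tool([
  {"x":0,"y":0,"z":-0.1,"yaw":-0.5},
  {"x":0,"y":0,"z":-0.19,"yaw":-1},
  {"x":0,"y":0,"z":-0.29,"yaw":-1.5},
  {"x":0,"y":0,"z":-0.29,"yaw":-1.5},
  {"x":0,"y":0,"z":-0.29,"yaw":-1.5},
  {"x":0,"y":0,"z":-0.29,"yaw":-1.5},
  {"x":0,"y":0,"z":-0.29,"yaw":-1.5},
  {"x":0,"y":0,"z":-0.29,"yaw":-1.5},
  {"x":0,"y":0,"z":-0.29,"yaw":-1.5},
  {"x":0,"y":0,"z":-0.29,"yaw":-1.5},
])

```text
t: 27.85
position: [465.6, -347.8, 191.1]
ee_rot: [-0.504, 0.496, 0.504, 0.496]
contact_force: [0.4, 3.6, -4.0]
finger_gap: 14.9
```

```bash
python3 -c "
from h import *
st()"
```

```text
t 27.85 tcp [ 465.6 -347.8  191.1] F [ 0.4  3.6 -4. ] M [0.55 0.53 0.2 ] handle 180.9 cup-H [0.3 0.2] gap 14.9 j [ 1.06  0.61 -0.77  1.96  0.58  0.81  1.55]
```

servo_tool([
  {"x":0,"y":0,"z":-0.1,"yaw":-0.5},
  {"x":0,"y":0,"z":-0.19,"yaw":-1},
  {"x":0,"y":0,"z":-0.29,"yaw":-1.5},
  {"x":0,"y":0,"z":-0.29,"yaw":-1.5},
  {"x":0,"y":0,"z":-0.29,"yaw":-1.5},
  {"x":0,"y":0,"z":-0.29,"yaw":-1.5},
  {"x":0,"y":0,"z":-0.29,"yaw":-1.5},
  {"x":0,"y":0,"z":-0.29,"yaw":-1.5},
  {"x":0,"y":0,"z":-0.29,"yaw":-1.5},
  {"x":0,"y":0,"z":-0.29,"yaw":-1.5},
])

```text
t: 28.68
position: [465.6, -349.9, 191.1]
ee_rot: [-0.51, 0.489, 0.511, 0.49]
contact_force: [-1.8, 7.1, -2.8]
finger_gap: 14.7
```

```bash
python3 -c "
from h import *
st()"
```

```text
t 28.68 tcp [ 465.6 -349.9  191.1] F [-1.8  7.1 -2.8] M [ 1.3   0.51 -0.37] handle 182.4 cup-H [0.2 0.9] gap 14.7 j [ 1.07  0.61 -0.78  1.95  0.58  0.82  1.58]
```

The stop is felt at about 180.5° (7 N tangential). I'll ease back off it and lower the lugs into the seats.

servo_tool([
  {"x":0,"y":0,"z":0.19,"yaw":1},
  {"x":0,"y":-0.01,"z":0.38,"yaw":2},
  {"x":0,"y":-0.02,"z":0.5,"yaw":2.7},
  {"x":0.05,"y":-0.02,"z":0.5,"yaw":2.7},
  {"x":0.1,"y":-0.02,"z":0.5,"yaw":2.7},
  {"x":0.15,"y":-0.02,"z":0.5,"yaw":2.7},
  {"x":0.2,"y":-0.02,"z":0.5,"yaw":2.7},
  {"x":0.25,"y":-0.02,"z":0.5,"yaw":2.7},
  {"x":0.25,"y":-0.02,"z":0.5,"yaw":2.7},
  {"x":0.25,"y":-0.02,"z":0.5,"yaw":2.7},
])

```text
t: 29.52
position: [465.8, -346.0, 188.6]
ee_rot: [-0.499, 0.501, 0.499, 0.501]
contact_force: [-0.2, 0.8, -2.9]
finger_gap: 14.8
```

```bash
python3 -c "
from h import *
st()"
```

```text
t 29.52 tcp [ 465.8 -346.   188.6] F [-0.2  0.8 -2.9] M [0.33 0.28 0.17] handle 179.7 cup-H [ 0.5 -0.3] gap 14.8 j [ 1.05  0.61 -0.76  1.96  0.58  0.81  1.53]
```

servo_tool([
  {"x":0.05,"y":0,"z":0,"yaw":0},
  {"x":0.1,"y":0,"z":0,"yaw":0},
  {"x":0.15,"y":0,"z":0,"yaw":0},
  {"x":0.2,"y":0,"z":0,"yaw":0},
  {"x":0.25,"y":0,"z":0,"yaw":0},
  {"x":0.25,"y":0,"z":0,"yaw":0},
  {"x":0.25,"y":0,"z":0,"yaw":0},
  {"x":0.25,"y":0,"z":0,"yaw":0},
  {"x":0.25,"y":0,"z":0,"yaw":0},
  {"x":0.25,"y":0,"z":0,"yaw":0},
])

```text
t: 30.35
position: [465.8, -345.9, 186.2]
ee_rot: [-0.499, 0.501, 0.499, 0.501]
contact_force: [1.2, -0.4, -3.8]
finger_gap: 15.0
```

```bash
python3 -c "
from h import *
st()"
```

```text
t 30.35 tcp [ 465.8 -345.9  186.2] F [ 1.2 -0.4 -3.8] M [0.23 0.25 0.07] handle 179.7 cup-H [ 0.5 -0.2] gap 15.0 j [ 1.05  0.61 -0.76  1.96  0.58  0.8   1.52]
```

servo_tool([
  {"x":0.02,"y":0,"z":0,"yaw":0},
  {"x":0.05,"y":0,"z":0,"yaw":0},
  {"x":0.08,"y":0,"z":0,"yaw":0},
  {"x":0.1,"y":0,"z":0,"yaw":0},
  {"x":0.1,"y":0,"z":0,"yaw":0},
  {"x":0.1,"y":0,"z":0,"yaw":0},
  {"x":0.1,"y":0,"z":0,"yaw":0},
  {"x":0.1,"y":0,"z":0,"yaw":0},
  {"x":0.1,"y":0,"z":0,"yaw":0},
  {"x":0.1,"y":0,"z":0,"yaw":0},
])

```text
t: 31.18
position: [465.7, -345.9, 185.2]
ee_rot: [-0.499, 0.501, 0.499, 0.501]
contact_force: [0.5, 1.1, -2.5]
finger_gap: 14.7
```

```bash
python3 -c "
from h import *
st()"
```

```text
t 31.18 tcp [ 465.7 -345.9  185.2] F [ 0.5  1.1 -2.5] M [0.19 0.2  0.09] handle 179.7 cup-H [ 0.4 -0.2] gap 14.7 j [ 1.05  0.61 -0.76  1.96  0.58  0.8   1.52]
```

servo_tool([
  {"x":0.02,"y":0,"z":0,"yaw":0},
  {"x":0.04,"y":0,"z":0,"yaw":0},
  {"x":0.06,"y":0,"z":0,"yaw":0},
  {"x":0.08,"y":0,"z":0,"yaw":0},
  {"x":0.08,"y":0,"z":0,"yaw":0},
  {"x":0.08,"y":0,"z":0,"yaw":0},
  {"x":0.08,"y":0,"z":0,"yaw":0},
  {"x":0.08,"y":0,"z":0,"yaw":0},
  {"x":0.08,"y":0,"z":0,"yaw":0},
  {"x":0.08,"y":0,"z":0,"yaw":0},
])

```text
t: 32.02
position: [465.7, -345.9, 184.4]
ee_rot: [-0.499, 0.501, 0.499, 0.501]
contact_force: [0.2, 1.4, -1.6]
finger_gap: 14.8
```

```bash
python3 -c "
from h import *
st()"
```

```text
t 32.02 tcp [ 465.7 -345.9  184.4] F [ 0.2  1.4 -1.6] M [0.22 0.08 0.15] handle 179.7 cup-H [ 0.4 -0.2] gap 14.8 j [ 1.05  0.61 -0.76  1.96  0.59  0.8   1.52]
```

servo_tool([
  {"x":0.02,"y":0,"z":0,"yaw":0},
  {"x":0.04,"y":0,"z":0,"yaw":0},
  {"x":0.06,"y":0,"z":0,"yaw":0},
  {"x":0.06,"y":0,"z":0,"yaw":0},
  {"x":0.06,"y":0,"z":0,"yaw":0},
  {"x":0.06,"y":0,"z":0,"yaw":0},
  {"x":0.06,"y":0,"z":0,"yaw":0},
  {"x":0.06,"y":0,"z":0,"yaw":0},
  {"x":0.06,"y":0,"z":0,"yaw":0},
  {"x":0.06,"y":0,"z":0,"yaw":0},
])

```text
t: 32.85
position: [465.8, -345.9, 183.9]
ee_rot: [-0.499, 0.501, 0.499, 0.501]
contact_force: [-0.6, 2.6, 1.6]
finger_gap: 14.6
```

```bash
python3 -c "
from h import *
st()"
```

```text
t 32.85 tcp [ 465.8 -345.9  183.9] F [-0.6  2.6  1.6] M [ 0.26 -0.08  0.15] handle 179.7 cup-H [ 0.5 -0.3] gap 14.6 j [ 1.05  0.61 -0.76  1.96  0.59  0.8   1.52]
```

servo_tool([
  {"x":0,"y":0,"z":0,"yaw":0},
  {"x":0,"y":0,"z":0,"yaw":0},
  {"x":0,"y":0,"z":0,"yaw":0},
  {"x":0,"y":0,"z":0,"yaw":0},
  {"x":0,"y":0,"z":0,"yaw":0},
  {"x":0,"y":0,"z":0,"yaw":0},
  {"x":0,"y":0,"z":0,"yaw":0},
  {"x":0,"y":0,"z":0,"yaw":0},
  {"x":0,"y":0,"z":0,"yaw":0},
  {"x":0,"y":0,"z":0,"yaw":0},
], fingers=-0.4)

```text
t: 33.68
position: [465.7, -345.9, 183.8]
ee_rot: [-0.499, 0.501, 0.499, 0.501]
contact_force: [-0.1, -0.2, 0.7]
finger_gap: 60.0
```

servo_tool([
  {"x":0,"y":0,"z":0,"yaw":0},
  {"x":-0.5,"y":0,"z":0,"yaw":0},
  {"x":-1.5,"y":0.3,"z":0,"yaw":0},
  {"x":-2.5,"y":0.6,"z":0,"yaw":0},
  {"x":-4,"y":1,"z":0,"yaw":0},
  {"x":-5.5,"y":1.5,"z":0,"yaw":0},
  {"x":-7,"y":2,"z":0,"yaw":0},
  {"x":-8,"y":2,"z":0,"yaw":0},
  {"x":-8,"y":2,"z":0,"yaw":0},
  {"x":-8,"y":2,"z":0,"yaw":0},
])

```text
t: 34.52
position: [445.8, -346.2, 264.7]
ee_rot: [-0.499, 0.502, 0.498, 0.501]
contact_force: [-0.6, -0.7, -0.5]
finger_gap: 59.5
```

Run:
```python
from h import *
st()
for n in('top','side'):
    c=cap(n);save(c,n+'3.png');P=pts(c);z=P[...,2];f=c['frame']
    g=(f.max(2)<60)&(z>150)&(z<206)&(np.hypot(P[...,0]-H[0],P[...,1]-H[1])<140)&(np.hypot(P[...,0]-H[0],P[...,1]-H[1])>60);p=P[g]
    if len(p)>5: print(n,len(p),p.min(0),p.max(0),cv2.minAreaRect(p[:,:2].astype(np.float32)))
a=c['frame'][120:290,250:430,::-1];cv2.imwrite('pics/m3.png',cv2.resize(a,None,fx=3.3,fy=3.3,interpolation=cv2.INTER_CUBIC))
```

```text
t 34.52 tcp [ 445.8 -346.2  264.7] F [-0.6 -0.7 -0.5] M [0.03 0.06 0.01] handle 179.7 cup-H [-19.5  -0.6] gap 59.5 j [ 1.14  0.5  -0.84  1.92  0.47  0.92  1.64]
top 297 [ 448.01684891 -359.62099357  150.07503997] [ 688.71071031 -336.79745896  205.51283131] ((568.3555908203125, -347.96502685546875), (20.498760223388672, 240.68768310546875), 89.18236541748047)
side 231 [ 445.55711556 -350.23504956  169.86861224] [ 509.28669469 -332.06454986  202.11334763] ((477.42706298828125, -341.1992492675781), (63.740596771240234, 18.13005828857422), 0.2934929430484772)
```

View pics/m3.png

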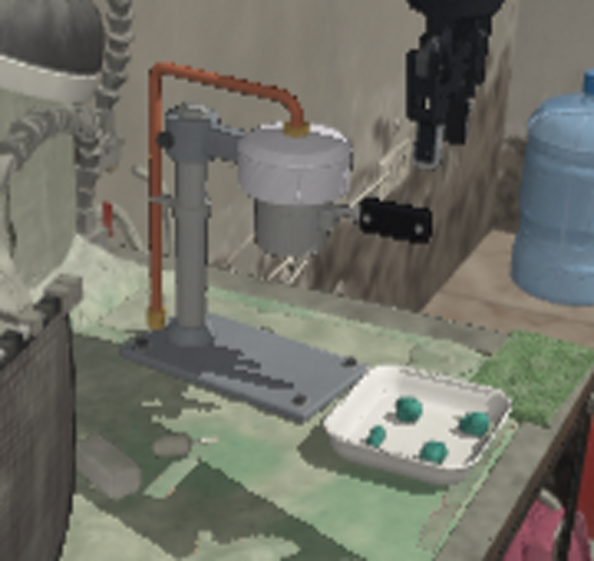

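The cup hangs level in the head, with its handle at crop (395,220) and the gripper clear above it. I'll compare the bystanders with the first picture, then hand in.

Run:
```python
from h import *
a=cv2.imread('pics/top0.png').astype(int);b=cv2.imread('pics/top3.png').astype(int)
m=(abs(a-b).max(2)>40).astype(np.uint8);m=cv2.morphologyEx(m,cv2.MORPH_OPEN,np.ones((3,3)))
n,l,s,c=cv2.connectedComponentsWithStats(m[:345]);print(s[1:][s[1:,4]>25])
st();ctrl.close_job()
```

```text
[[  405   123    34    32   647]
 [  349   148    18    41   333]
 [  475   154   165   191 13378]
 [  504   164    11    17   130]
 [  482   170     6     6    27]
 [  469   178    23    26   391]
 [  493   184    14    22   132]
 [  343   186    23    25   255]
 [  397   192    26    29   394]
 [  429   192     9     9    71]
 [  441   195     5    10    40]
 [  424   199     7    12    65]
 [  323   206    19    33   316]
 [  447   206     8    26   195]
 [  504   207    19    18   241]
 [  599   207    41    15   277]
 [  349   222    56   102  1318]
 [  342   224     5     7    31]
 [  334   247    11     7    53]
 [  311   276    12    14   111]
 [  300   305     7     8    41]
 [  346   325    11    15    96]]
t 34.62 tcp [ 445.5 -345.8  263.4] F [-0.5 -0.5 -0.2] M [-0.   -0.03 -0.04] handle 179.7 cup-H [-19.8  -0.1] gap 59.8 j [ 1.14  0.51 -0.84  1.92  0.47  0.92  1.64]
the job is handed in; nothing more can be done
```

The cup is hanging locked in the strainer head, and I handed the job in at 34.6 s.

- **Grasp:** I took the cup by its handle and brought it up under the head with the handle near the single mark.
- **Fit:** The lugs met the ring with about 4 N. They passed up through the gaps at a handle angle of about 127° in the world frame, some 8° counter-clockwise of the mark.
- **Lock:** I pushed up against the seal plate and turned counter-clockwise until the stop showed at about 180.5° (7 N sideways). I then eased back about 1° and lowered the cup until the lugs carried it; the tool's vertical force went from -3.8 N to +1.6 N.

**Last checks:**
- After I opened the gripper and backed away, the side view showed the cup hanging level, handle at about 179.5–180° and grip centre at about 186 mm, as expected for a seated cup. The tool read near-zero force.
- I did not try turning the cup backwards to test the seat. I judged it seated from its height and the change in load.
- Comparing the first and last top views was only partly conclusive. The differences were at the cup's old place, the head and arm area, and scattered patches I took to be the arm's moved shadow. I did not check those patches one by one, and the area behind the arm could not be compared. There were none in the area of the sticks, pot and pad on the left.

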